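Push the sanding block home in the corner stop

ROBOT

A 6-joint arm with a two-finger parallel gripper is mounted at the origin on the work surface; the furniture and walls round the work are solid. World frame = base frame: x ahead of the robot, y to its left, z up, the work surface at z = 0. Lengths are in mm, angles in rad, forces in N, time in s.
With the tool pointing down it reaches from about 350 to 875 mm from the base axis. Payload 4.2 kg.
Tool frame: the origin (TCP) lies at the very end of the fingers, on their centre line; the grasp point (between the pads) lies 19 mm behind it; z points along the fingers, y is the direction in which the jaws open and shut (so a half turn about z gives the same grasp; the last joint's range is limited). The gripper opens to 85 mm and grips with 20 to 120 N. Pads are 22 mm wide; open, the fingers measure 114 mm over their backs; the gripper's body (76 mm by 85 mm) begins 54 mm behind the grasp point. The pads swing forward as they close: fully open they stand 13 mm farther back than shut.
Start: joints at [-1.019, 0.385, 0.008, 0, -1.194, -0.259], TCP at [180.412, -598.373, 231.312] pointing down, gripper open.
Joint ranges: [-3.14, 3.14], [-1.21, 2.06], [-1.07, 1.41], [-3.16, 2.05], [-2.99, -0.16], [-3.1, 3.1]. Speed limits (rad/s): [2.79, 2.79, 3.14, 3.14, 3.14, 3.14].

INTERFACE

Orientations are given as a unit quaternion [x, y, z, w].
In Python, from bench import read_state, get_image, camera_params, job_done gives the robot as it stands.
- The arm moves only by the tool send_rows, never from a script. Its arguments are lists of equal length, an entry for each row: "translation": the shift along the tool's x, y, z in m, a list of three; "yaw": the turn about the tool's z in degrees; "fingers": the closure in counts, from 0 (fully open) to 255 (shut). A call has 1 to 12 rows; each row is the pose to reach, as a shift and turn from the pose measured when the call began, along the tool's axes at that moment; what a row does not reach only later rows make up. A row lasts 1/10 s, in which the tool goes at most 50 mm and 8.59 degrees, less where a joint would pass 70% of its speed; a pose out of reach is approached as far as the arm can. A call with a gripper value outside its range is refused whole. The fingers move at their own pace and stop on an object; the grip force is fixed at half the most. Time passes only in rows, so rows that repeat a pose let the fingers close. It gives the time, the measured TCP pose, the force and the opening at its end, in the units of the state.
- read_state(): the state, without advancing time (a new reading comes with each control period).
- get_image(name): name is "side" or "top" or "wrist"; returns the picture (480x640x3 uint8, blue, green, red); there is no depth.
- camera_params(name): a dict with "mtx" (3x3 intrinsics, pixels), "k1" (the pictures are not rectified: a ray, as slopes to the right and down, at radius r is drawn at 1 + k1 r^2 times it, then the intrinsics apply), "rvec" (rotation vector, rad) and "tvec" (3), from world to camera coordinates, as OpenCV has them; the wrist camera has in their place "tool_from_camera" (4x4, takes a point from camera to tool coordinates, whose origin is the TCP and whose axes are the flange's). Camera axes: x right, y down, z forward; pixel columns grow to the right and rows downward; lengths in mm; the calibration is good to about 2 mm. A picture is of the moment at which its call begins: read the wrist's pose just before it. camera_params takes no time and is no camera call.
- job_done(): hands the job in, once; it reports no verdict.
The state is a dict: "clock": time; "joints": joint angles; "joint_vel": joint speeds; "joint_efforts": joint torques, N m; "position": TCP position; "ee_rot": TCP orientation; "contact_force": force on the tool from outside, world axes, zero at the start; "wrist_torque": the same for the moment, N m; "gripper_width": finger opening in mm.
Only numpy, scipy, OpenCV 4.12 (cv2) and the standard library are available. Lean on these libraries where they do the work, as an engineer would, in place of code of your own. Each camera call takes 0.05 s, during which the arm holds its last target.

TASK

Without lifting it, push the black rubber sanding block along the table into the aluminium corner stop, so that one long side lies flat along the long rail and one end is against the short rail, and push the red sliding stop along the rail up against the block's other end. The block must finish snug and square between all three; leave the jar, the hose coupler and the tan sanding block where they are, and finish clear of everything.

Things in the scene. Friction and masses are not known exactly. Their poses are not given: they have to be found in the camera images.
- rubber_block_center (a point): centre of the loose black rubber sanding block, 74 (own x) x 140 (own y, its long way) x 27 mm high, lying flat, so this point is 13 mm above the table; its axes are the block's; about 0.17 kg, mass and friction vary
- rubber_block: the same block; origin at the centre of its underside, same axes. It starts in front (on the robot's side) of the long rail, between the short rail and the red stop, up to 0.3 rad out of line with the rail and clear of it
- corner_stop: L of bare aluminium bars fixed to the table, 22 mm high, no base plate. Origin: inside corner, table height; x into the long rail (away from the robot, yaw -0.2 to 0.25), y along it to the left. Long rail: front face x = 0, 32 mm thick, y -30 to 340 mm. Short rail: inner face y = 0, 30 mm thick, x -75 to 0 mm. A block fully home has its centre at x = -37, y = 70 mm
- slide_stop (a joint): travel (m) of the red plastic stop on the long rail: 0 at the left end, growing towards the short rail (-y of corner_stop), at most 0.16; starts at 0 to 0.03. Its face towards the block lies at y = 270 mm - travel in the corner_stop frame: it meets a block fully home at 0.130. Friction about 2 N; it stays where it is left
- slide_stop_face (a point): centre of the outer (left) upright face of the red stop's jaw, the face to push, 18 mm above the table; axes as corner_stop. The jaw is 30 mm thick along the rail, reaches from the rail 66 mm towards the robot, its top 34 mm above the table; over the rail it carries a black knob, top at 47 mm
- washer_jar: clear jar of washers with black lid, 62 mm across, 84 mm high, origin under its centre; bystander
- coupler: grey metal air hose coupler, 24 x 73 x 23 mm, lying, origin under its centre, long way is own y; bystander
- tan_block: tan sanding block, 51 x 89 x 41 mm, origin under its centre, long way is own y; bystander
Things that resemble listed ones, but are neither listed nor needed, are in the scene too. What is shaped like the rubber_block but purple is not meant.

How it is judged (in metres and radians):
At the end, for the whole second after the job is handed in: The rubber block lies flat and at rest in the corner: within 4 mm of touching each rail, in line with the long rail to 0.035 rad (2 degrees); the red stop's travel is above 0.126 (within 4 mm of home); jar, coupler and tan block within 20 mm of their starts (x of rubber_block_center in the frame of corner_stop between -0.041 and -0.033 m and y of rubber_block_center in the frame of corner_stop between 0.066 and 0.074 m and angle between the y axis of rubber_block and the y axis of corner_stop, either way round below 0.035 rad and angle between rubber_block's own z axis and vertical below 0.05 rad and height (world z) of rubber_block_center below 0.018 m and value of joint slide_stop above 0.126 m and linear speed of rubber_block below 0.01 m/s and distance of each of washer_jar, coupler, tan_block from where it was at the start of the episode below 0.02 m).
It fails at once if the rubber block is lifted (more than 12 mm) or tipped (height (world z) of rubber_block_center above 0.025 m or angle between rubber_block's own z axis and vertical above 0.25 rad).
It fails at once if a bystander (jar, coupler, tan block) is moved more than 20 mm (distance of any of washer_jar, coupler, tan_block from where it was at the start of the episode above 0.02 m).
It also fails if it takes over 42 s, if anything falls off the work surface, if the arm or the gripper's body presses on something with over 40 N, if the wrist force passes 120 N, or if a joint passes its speed limit or range.

## Working session

There is one attempt and no reset: what is moved stays moved. The work goes in short steps, Python scripts to look and compute and a tool call to move; the robot and the scene stay as the last step left them, time stands still between calls to the robot, and variables do not carry over. Pictures are saved under pics/ and viewed, and the job is handed in when it is done.

Besides the shell and the picture viewer there is one more tool, called after "Call:" as name(argument=value, ...) on one line, values as JSON. send_rows: Moves the arm, as the interface text tells. Its arguments: {"type":"object","properties":{"translation":{"type":"array","items":{"type":"array","items":{"type":"number"}}},"yaw":{"type":"array","items":{"type":"number"}},"fingers":{"type":"array","items":{"type":"number"}}},"required":["translation","yaw","fingers"]}

```bash
mkdir -p pics
python3 - <<'E'
from bench import *
import cv2
print(read_state())
for n in ("top","side","wrist"):
    cv2.imwrite(f"pics/{n}0.png",get_image(n)); print(n,camera_params(n))
E
```

```text
{'clock': 0.0, 'joints': array([-1.01938366e+00,  3.85553333e-01,  6.62537171e-03, -4.95029387e-04,
       -1.19401409e+00, -2.58586803e-01]), 'joint_vel': array([ 1.53039291e-03,  3.83438384e-04, -3.20672559e-04,  1.85167691e-03,
       -3.49232354e-05,  1.96753115e-03]), 'joint_efforts': array([ 7.07798736e-04, -3.92290986e+01,  1.88407588e+01,  4.18633953e+00,
       -4.63823089e-03,  1.41138887e-06]), 'position': array([ 180.24997008, -597.82892819,  230.22395099]), 'ee_rot': array([-1.45799964e-01,  9.89313482e-01,  1.07671756e-03, -2.11284513e-04]), 'contact_force': array([-0.26375174, -0.55987053,  0.31164406]), 'wrist_torque': array([0.01398782, 0.033531  , 0.01641468]), 'gripper_width': 85.51468665406922}
top {'mtx': array([[535.21954671,   0.        , 322.68111126],
       [  0.        , 535.21954671, 230.52040339],
       [  0.        ,   0.        ,   1.        ]]), 'k1': 0.0007621765343246135, 'rvec': array([ 2.19590499, -2.19041635,  0.08072818]), 'tvec': array([  -2.3741311 ,  495.78825984, 1177.17083649])}
side {'mtx': array([[568.12831729,   0.        , 315.3278423 ],
       [  0.        , 568.12831729, 250.90723861],
       [  0.        ,   0.        ,   1.        ]]), 'k1': -0.001086140926915598, 'rvec': array([ 0.19234154, -2.72944068,  1.40570664]), 'tvec': array([ 494.04204591,   61.3446307 , 1487.47402428])}
wrist {'mtx': array([[331.90428692,   0.        , 324.65592755],
       [  0.        , 331.90428692, 239.77138836],
       [  0.        ,   0.        ,   1.        ]]), 'k1': -0.03755914722084993, 'tool_from_camera': array([[ 3.09327643e-04, -9.62988541e-01, -2.69542157e-01,
         6.88605628e+01],
       [ 9.99999771e-01,  1.35678622e-04,  6.62867049e-04,
         3.05502235e-01],
       [-6.01762264e-04, -2.69542300e-01,  9.62988363e-01,
        -1.42857554e+02],
       [ 0.00000000e+00,  0.00000000e+00,  0.00000000e+00,
         1.00000000e+00]])}
```

View pics/top0.png

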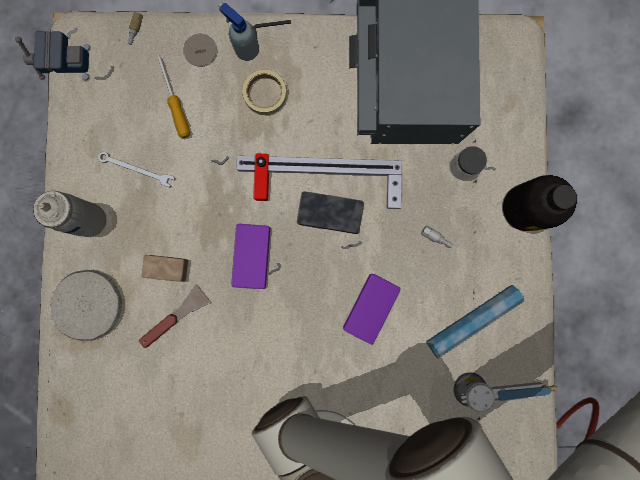

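View pics/side0.png

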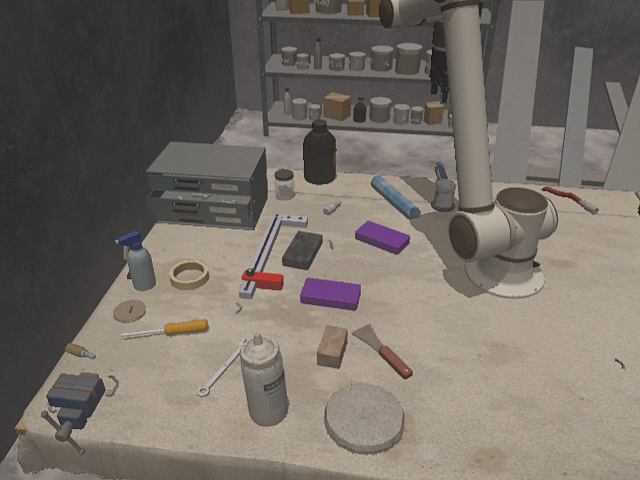

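```bash
cat > h.py <<'E'
import numpy as np, cv2
from bench import *
def cast(name,px,z):
    c=camera_params(name); px=np.atleast_2d(np.float64(px))
    R=cv2.Rodrigues(c['rvec'])[0]; o=-R.T@c['tvec']
    d=np.array([c['k1'],0,0,0])
    u=cv2.undistortPoints(px.reshape(-1,1,2),c['mtx'],d).reshape(-1,2)
    v=np.c_[u,np.ones(len(u))]@R
    return o+v*((z-o[2])/v[:,2])[:,None]
def proj(name,P):
    c=camera_params(name)
    return cv2.projectPoints(np.float64(P).reshape(-1,1,3),c['rvec'],c['tvec'],c['mtx'],np.array([c['k1'],0,0,0]))[0].reshape(-1,2)
E
python3 - <<'E'
from h import *
im=cv2.imread("pics/top0.png")
c=im[130:270,220:460]
cv2.imwrite("pics/crop0.png",cv2.resize(c,None,fx=3.3,fy=3.3,interpolation=cv2.INTER_CUBIC))
hsv=cv2.cvtColor(im,cv2.COLOR_BGR2HSV)
def big(m,n=1):
    cs=cv2.findContours(m,cv2.RETR_EXTERNAL,cv2.CHAIN_APPROX_NONE)[0]
    return sorted(cs,key=cv2.contourArea)[::-1][:n]
g=np.zeros(im.shape[:2],np.uint8)
g[185:240,290:372]=255
m=cv2.inRange(cv2.cvtColor(im,cv2.COLOR_BGR2GRAY),0,85)&g
b=big(m)[0]; r=cv2.minAreaRect(b); bp=cv2.boxPoints(r); print("blk px",bp.round(1)); 
w=cast("top",bp,27); print(w.round(1), w.mean(0)); 
print(np.linalg.norm(w-np.roll(w,1,0),axis=1))
red=cv2.inRange(hsv,(0,150,80),(8,255,255))|cv2.inRange(hsv,(172,150,80),(180,255,255))
g[:]=0;g[140:215,240:285]=255
b=big(red&g)[0]; bp=cv2.boxPoints(cv2.minAreaRect(b)); print("red",bp.round(1),cast("top",bp,34).round(1))
al=cv2.inRange(hsv,(105,10,150),(135,70,255)); g[:]=0; g[140:220,225:415]=255
cv2.imwrite("pics/al.png",cv2.resize((al&g)[130:270,220:460],None,fx=3,fy=3))
E
```

```text
blk px [[296.1 224.2]
 [301.8 190.3]
 [363.9 200.6]
 [358.2 234.5]]
[[508.9  57.6  27. ]
 [584.4  45.5  27. ]
 [561.7 -92.3  27. ]
 [486.4 -79.6  27. ]] [535.36030987 -17.18306199  27.        ]
[139.09093431  76.40515813 139.67407524  76.39295731]
red [[253.3 198. ]
 [254.4 153.7]
 [268.  154. ]
 [267.  198.3]] [[566.  151.9  34. ]
 [664.6 150.5  34. ]
 [664.  120.4  34. ]
 [565.3 121.9  34. ]]
```

View pics/crop0.png

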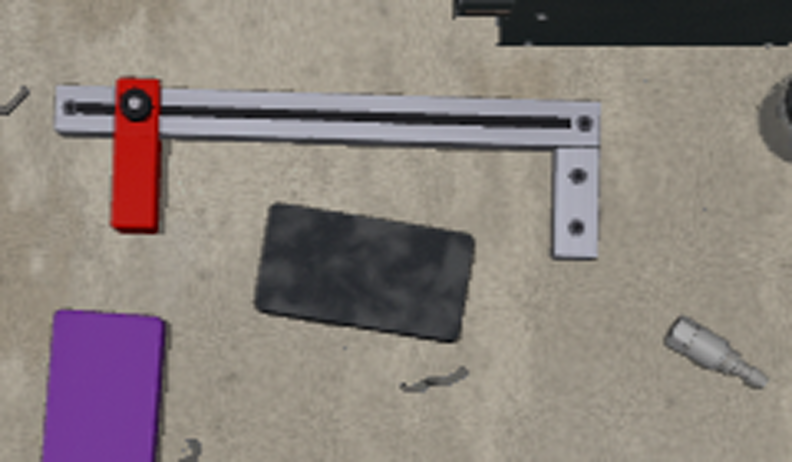

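View pics/al.png

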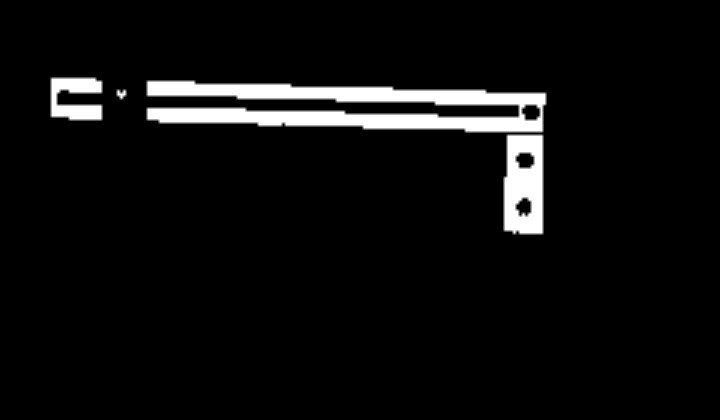

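```bash
cat >> h.py <<'E'
def line(pts):
    v=cv2.fitLine(np.float32(pts[:,:2]),cv2.DIST_HUBER,0,.01,.01).ravel(); return v[:2],v[2:]
def corner(im):
    hsv=cv2.cvtColor(im,cv2.COLOR_BGR2HSV)
    al=cv2.inRange(hsv,(105,10,150),(135,70,255))
    f=[];
    for u in list(range(272,384,2)):
        r=np.flatnonzero(al[150:182,u]);
        if len(r): f.append([u,150+r.max()+.5])
    s=[]
    for v in range(178,206):
        r=np.flatnonzero(al[v,380:410])
        if len(r): s.append([380+r.min()-.5,v])
    F=cast("top",f,22);S=cast("top",s,22)
    d,p=line(F); 
    if d[1]<0:d=-d
    d2,p2=line(S)
    if d2[0]<0:d2=-d2
    t=np.linalg.solve(np.c_[d,-d2],p2-p); c=p+t[0]*d
    return c,np.arctan2(-d[0],d[1]),np.arctan2(d2[1],d2[0])
E
python3 - <<'E'
from h import *
im=cv2.imread("pics/top0.png")
c,y,y2=corner(im); print("corner",c,y,y2)
R=np.array([[np.cos(y),-np.sin(y)],[np.sin(y),np.cos(y)]])
for n,p,z in (("blk",(535.4,-17.2),0),("red out",(566,151.9),0),("red in",(565.3,121.9),0),("redtop",(664.6,150.5),0)): print(n,(np.array(p)-c)@R)
print("block yaw", np.arctan2(-22.6,-137.8)) 
for x,yy in ((0,0),(0,340),(32,340),(32,-30),(-75,-30),(-75,0)):
    print(x,yy,proj("top",[*(c+R@[x,yy]),22]).round(1))
for n,px,z in (("coupl",[(424,228),(450,243)],11),("jar",[(472,160)],84),("purple",[(237,225),(269,225),(266,289),(232,287),(372,274),(400,288)],27)): print(n,cast("top",px,z).round(0))
E
```

```text
corner [ 623.93256 -148.62274] -0.024479108 -0.053875662
blk [-91.7228245  129.21638936]
red out [-65.27099534 299.0147175 ]
red in [-65.23648572 269.00657102]
redtop [ 33.3337341  300.02853598]
block yaw -2.9790340339577246
0 0 [[388.8 173.3]]
0 340 [[236.6 169.1]]
32 340 [[237.1 154.9]]
32 -30 [[402.4 159.6]]
-75 -30 [[401.6 207.1]]
-75 0 [[388.2 206.7]]
coupl [[ 502. -228.   11.]
 [ 469. -286.   11.]]
jar [[ 642. -318.   84.]]
purple [[ 507.  188.   27.]
 [ 507.  118.   27.]
 [ 366.  123.   27.]
 [ 371.  197.   27.]
 [ 400. -110.   27.]
 [ 369. -171.   27.]]
```

```bash
cat >> h.py <<'E'
from scipy.spatial.transform import Rotation as Ro
C=np.array([623.9,-148.6]); Y=-.0245
RC=np.array([[np.cos(Y),-np.sin(Y)],[np.sin(Y),np.cos(Y)]])
def go(cx,cy,z,th=0):
    "target in corner frame, tool y axis at angle th from corner y"
    s=read_state(); R=Ro.from_quat(s['ee_rot']).as_matrix()
    p=np.r_[C+RC@[cx,cy],z]
    yt=R[:2,1]; cur=np.arctan2(-yt[0],yt[1])
    d=(cur-(Y+th)+np.pi)%(2*np.pi)-np.pi
    print("t",s['clock'],"pos",s['position'].round(1),"cf",((s['position'][:2]-C)@RC).round(1),"trans m",((p-s['position'])@R/1000).round(4),"yaw",np.degrees(d).round(2),"F",s['contact_force'].round(1),"w",s['gripper_width'].round(1))
E
python3 -c "
from h import *
go(-170,129,230);go(-170,129,60)"
```

```text
Traceback (most recent call last):
  File "h.py", line 42, in go
    print("t",s['clock'],"pos",s['position'].round(1),"cf",((s['position'][:2]-C)@RC).round(1),"trans m",((p-s['position'])@R/1000).round(4),"yaw",np.degrees(d).round(2),"F",s['contact_force'].round(1),"w",s['gripper_width'].round(1))
                                                                                                                                                                                                              ^^^^^^^^^^^^^^^^^^^^^^^^
AttributeError: 'float' object has no attribute 'round'
```

```bash
sed -i "s/s\['gripper_width'\].round(1)/round(s['gripper_width'],1)/" h.py
python3 -c "
from h import *
go(-170,129,230);go(-170,129,60)"
```

```text
t 0.15 pos [ 180.3 -598.   230.5] cf [-432.5 -460.1] trans m [-0.4331  0.4779  0.0012] yaw 18.17 F [-0.   0.4 -0. ] w 85.3
t 0.15 pos [ 180.3 -598.   230.5] cf [-432.5 -460.1] trans m [-0.4332  0.4776  0.1712] yaw 18.17 F [-0.   0.4 -0. ] w 85.3
```

Call:
send_rows(translation=[[-0.0361,0.04,0],[-0.0722,0.08,0],[-0.108,0.119,0],[-0.144,0.159,0],[-0.18,0.199,0],[-0.216,0.239,0],[-0.253,0.279,0],[-0.289,0.319,0],[-0.325,0.358,0],[-0.361,0.398,0],[-0.397,0.438,0],[-0.433,0.478,0]], yaw=[1.5,3,4.5,6,7.5,9,10.6,12.1,13.6,15.1,16.6,18.17], fingers=[0,50,100,100,100,100,100,100,100,100,100,100])

```text
clock: 1.35
position: [437.9, -54.2, 231.4]
ee_rot: [0.013, 1.0, 0.001, -0.0]
contact_force: [1.1, -0.3, -0.0]
gripper_width: 51.8
```

```bash
python3 -c "
from h import *
go(-170,129,230);go(-170,129,8)"
```

```text
t 1.35 pos [437.9 -54.2 231.4] cf [-188.3   89.8] trans m [-0.0183  0.0392  0.0014] yaw -0.03 F [ 1.1 -0.3 -0. ] w 51.8
t 1.35 pos [437.9 -54.2 231.4] cf [-188.3   89.8] trans m [-0.0183  0.0388  0.2234] yaw -0.03 F [ 1.1 -0.3 -0. ] w 51.8
```

Call:
send_rows(translation=[[-0.0183,0.039,0.01],[-0.0183,0.039,0.05],[-0.0183,0.039,0.09],[-0.0183,0.039,0.13],[-0.0183,0.039,0.17],[-0.0183,0.039,0.195],[-0.0183,0.039,0.21],[-0.0183,0.039,0.22],[-0.0183,0.039,0.223],[-0.0183,0.039,0.223]], yaw=[0,0,0,0,0,0,0,0,0,0], fingers=[100,100,100,100,100,100,100,100,100,100])

```text
clock: 2.35
position: [457.3, -15.3, 8.5]
ee_rot: [0.012, 1.0, 0.001, 0.0]
contact_force: [0.3, -0.5, -0.6]
gripper_width: 52.1
```

```bash
python3 -c "
from h import *
go(-90,129,8)
cv2.imwrite('pics/w1.png',get_image('wrist'));cv2.imwrite('pics/t1.png',get_image('top')[130:330,200:480])"
```

```text
t 2.35 pos [457.3 -15.3   8.5] cf [-169.8  129.2] trans m [-0.0798 -0.0002  0.0005] yaw -0.03 F [ 0.3 -0.5 -0.6] w 52.1
```

View pics/w1.png

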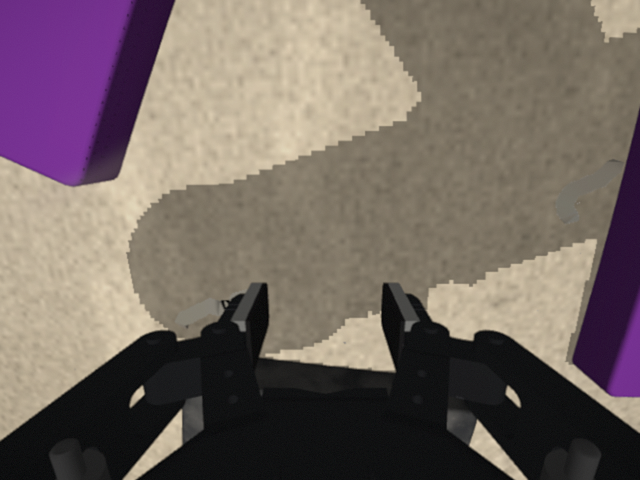

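Call:
send_rows(translation=[[-0.01,0,0.001],[-0.02,0,0.001],[-0.025,0,0.001],[-0.03,0,0.001],[-0.035,0,0.001],[-0.04,0,0.001],[-0.045,0,0.001],[-0.05,0,0.001],[-0.055,0,0.001],[-0.06,0,0.001],[-0.065,0,0.001],[-0.07,0,0.001]], yaw=[0,0,0,0,0,0,0,0,0,0,0,0], fingers=[100,100,100,100,100,100,100,100,100,100,100,100])

```text
clock: 3.65
position: [528.2, -16.9, 8.3]
ee_rot: [0.012, 1.0, 0.001, 0.001]
contact_force: [-1.3, -0.0, -0.7]
gripper_width: 52.0
```

```bash
python3 -c "
from h import *
go(-86,129,8)
cv2.imwrite('pics/t2.png',cv2.resize(get_image('top')[130:270,220:460],None,fx=3.3,fy=3.3))"
```

```text
t 3.65 pos [528.2 -16.9   8.3] cf [-98.9 129.4] trans m [-0.0129 -0.0004  0.0003] yaw -0.02 F [-1.3 -0.  -0.7] w 52.0
```

View pics/t2.png

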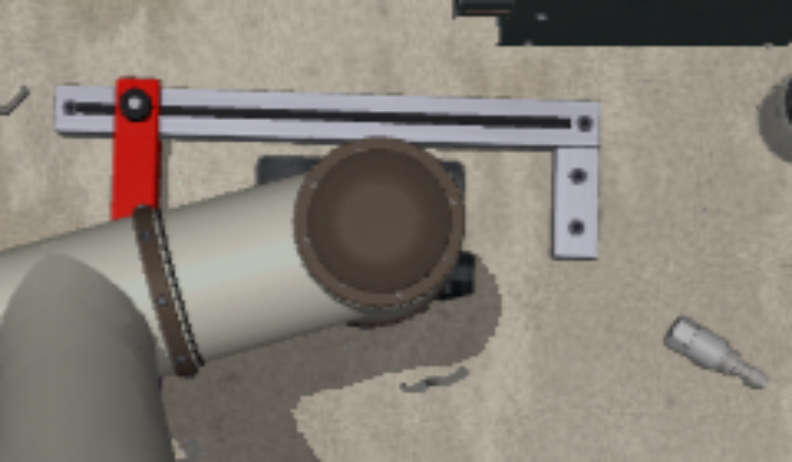

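Call:
send_rows(translation=[[-0.003,0,0],[-0.006,0,0],[-0.008,0,0],[-0.01,0,0],[-0.012,0,0],[-0.013,0,0],[-0.014,0,0],[-0.014,0,0]], yaw=[0,0,0,0,0,0,0,0], fingers=[100,100,100,100,100,100,100,100])

```text
clock: 4.5
position: [540.4, -17.4, 8.0]
ee_rot: [0.013, 1.0, 0.001, -0.001]
contact_force: [-6.5, 1.2, 4.2]
gripper_width: 51.9
```

```bash
python3 -c "
from h import *
go(-120,129,8);go(-120,129,80);go(-36,345,80);go(-36,345,10)"
```

```text
t 4.5 pos [540.4 -17.4   8. ] cf [-86.7 129.1] trans m [ 0.0333 -0.0002  0.0001] yaw -0.05 F [-6.5  1.2  4.2] w 51.9
t 4.5 pos [540.4 -17.4   8. ] cf [-86.7 129.1] trans m [ 0.0335 -0.     -0.0719] yaw -0.05 F [-6.5  1.2  4.2] w 51.9
t 4.5 pos [540.4 -17.4   8. ] cf [-86.7 129.1] trans m [-0.0503  0.216  -0.0718] yaw -0.05 F [-6.5  1.2  4.2] w 51.9
t 4.5 pos [540.4 -17.4   8. ] cf [-86.7 129.1] trans m [-0.0505  0.2159 -0.0018] yaw -0.05 F [-6.5  1.2  4.2] w 51.9
```

Call:
send_rows(translation=[[0.02,0,0],[0.033,0,0],[0.033,0,-0.03],[0.033,0,-0.072],[0.033,0.03,-0.09],[0.01,0.075,-0.09],[-0.01,0.12,-0.09],[-0.035,0.165,-0.09],[-0.05,0.205,-0.09],[-0.05,0.216,-0.09],[-0.05,0.216,-0.09],[-0.05,0.216,-0.09]], yaw=[0,0,0,0,0,0,0,0,0,0,0,0], fingers=[100,100,100,100,180,255,255,255,255,255,255,255])

```text
clock: 5.7
position: [595.7, 196.5, 98.0]
ee_rot: [0.013, 1.0, 0.001, -0.002]
contact_force: [0.3, -0.1, -0.4]
gripper_width: 0.1
```

```bash
python3 -c "
from h import *
go(-36,345,12)
im=get_image('top')
cv2.imwrite('pics/t3.png',cv2.resize(im[130:270,220:460],None,fx=3.3,fy=3.3))
im=get_image('wrist');cv2.imwrite('pics/w3.png',im)"
```

```text
t 5.7 pos [595.7 196.5  98. ] cf [-36.7 344.3] trans m [-0.001   0.0006  0.086 ] yaw -0.06 F [ 0.3 -0.1 -0.4] w 0.1
```

View pics/t3.png

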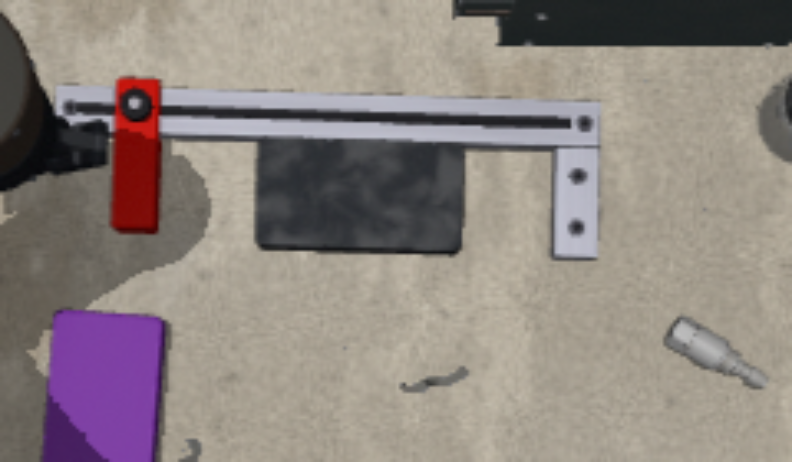

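View pics/w3.png

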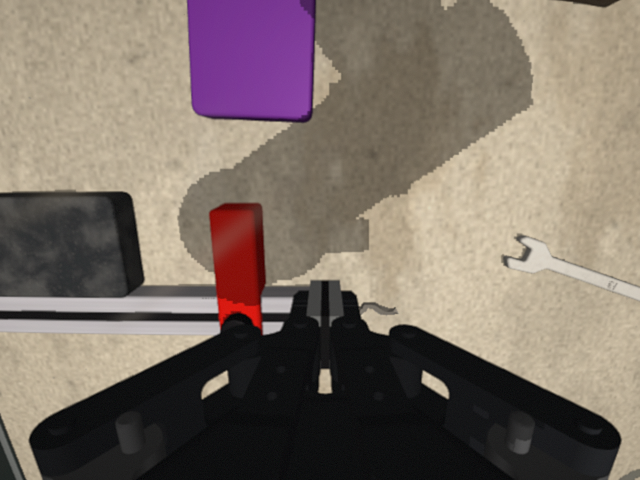

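Call:
send_rows(translation=[[-0.001,0,0.03],[-0.001,0,0.06],[-0.001,0,0.08],[-0.001,0,0.086],[-0.001,-0.01,0.086],[-0.001,-0.02,0.086],[-0.001,-0.03,0.086],[-0.001,-0.04,0.086],[-0.001,-0.05,0.086],[-0.001,-0.06,0.086],[-0.001,-0.07,0.086],[-0.001,-0.08,0.086]], yaw=[0,0,0,0,0,0,0,0,0,0,0,0], fingers=[255,255,255,255,255,255,255,255,255,255,255,255])

```text
clock: 7.0
position: [595.0, 115.3, 12.7]
ee_rot: [0.013, 1.0, 0.001, -0.001]
contact_force: [0.8, 2.7, 1.2]
gripper_width: 0.2
```

```bash
python3 -c "
from h import *
go(-36,184.5,12)
im=get_image('top')
cv2.imwrite('pics/t4.png',cv2.resize(im[130:270,220:460],None,fx=3.3,fy=3.3))"
```

```text
t 7.0 pos [595.  115.3  12.7] cf [-35.4 263.1] trans m [ 0.0005 -0.0786  0.0005] yaw -0.11 F [0.8 2.7 1.2] w 0.2
```

View pics/t4.png

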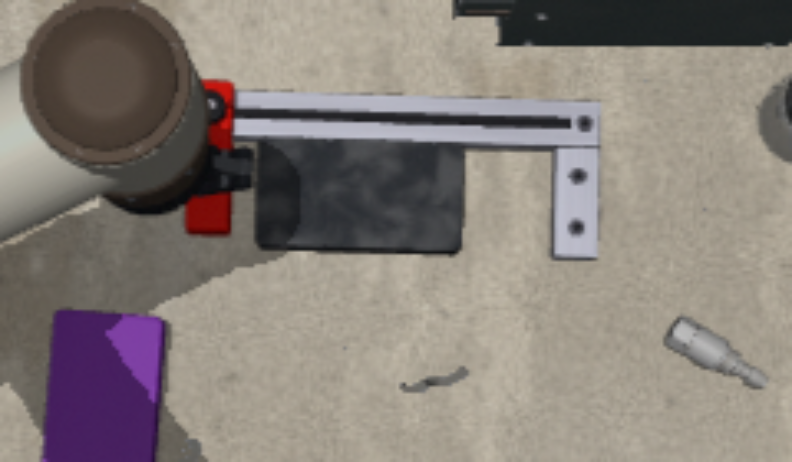

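Call:
send_rows(translation=[[0.0005,-0.006,0],[0.0005,-0.012,0],[0.0005,-0.018,0],[0.0005,-0.024,0],[0.0005,-0.03,0],[0.0005,-0.036,0],[0.0005,-0.042,0],[0.0005,-0.048,0],[0.0005,-0.054,0],[0.0005,-0.06,0],[0.0005,-0.066,0],[0.0005,-0.07,0]], yaw=[0,0,0,0,0,0,0,0,0,0,0,0], fingers=[255,255,255,255,255,255,255,255,255,255,255,255])

```text
clock: 8.25
position: [591.7, 43.2, 12.3]
ee_rot: [0.014, 1.0, 0.001, -0.002]
contact_force: [1.9, 3.0, 1.0]
gripper_width: 0.2
```

```bash
python3 -c "
from h import *
go(-36,184.5,12)
im=get_image('top')
cv2.imwrite('pics/t5.png',cv2.resize(im[130:270,220:460],None,fx=3.3,fy=3.3))"
```

```text
t 8.25 pos [591.7  43.2  12.3] cf [-36.9 191. ] trans m [-0.0009 -0.0065  0.0003] yaw -0.21 F [1.9 3.  1. ] w 0.2
```

View pics/t5.png

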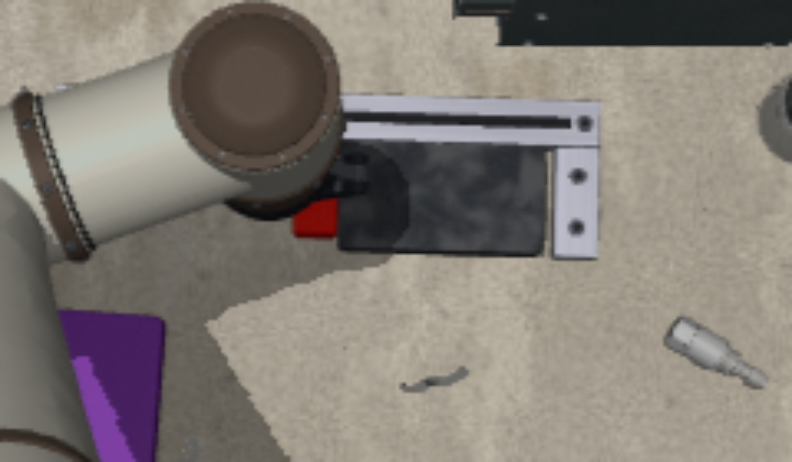

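Block slides square with the stop; about 6 mm gap to the short rail remains.

Call:
send_rows(translation=[[0,-0.002,0],[0,-0.004,0],[0,-0.005,0],[0,-0.006,0],[0,-0.007,0],[0,-0.007,0]], yaw=[0,0,0,0,0,0], fingers=[255,255,255,255,255,255])

```text
clock: 8.9
position: [591.0, 36.8, 12.2]
ee_rot: [0.014, 1.0, 0.001, -0.002]
contact_force: [0.5, 7.3, 0.9]
gripper_width: -0.1
```

Call:
send_rows(translation=[[0,-0.001,0],[0,-0.002,0],[0,-0.002,0]], yaw=[0,0,0], fingers=[255,255,255])

```text
clock: 9.2
position: [591.1, 36.7, 12.2]
ee_rot: [0.014, 1.0, 0.002, -0.002]
contact_force: [-0.3, 9.0, 0.1]
gripper_width: 0.1
```

Call:
send_rows(translation=[[0,0.01,0],[0,0.03,0],[0,0.04,-0.02],[0,0.04,-0.06],[0.04,0.06,-0.1],[0.08,0.09,-0.1],[0.12,0.12,-0.1],[0.15,0.15,-0.1],[0.17,0.17,-0.1],[0.17,0.17,-0.1]], yaw=[0,0,0,0,0,0,0,0,0,0], fingers=[255,255,255,255,255,255,255,255,255,255])

```text
clock: 10.2
position: [423.2, 211.7, 113.3]
ee_rot: [0.012, 1.0, 0.001, -0.003]
contact_force: [0.8, 0.2, -0.1]
gripper_width: 0.0
```

```bash
python3 -c "
from h import *
go(-130,70,100)
im=get_image('top'); cv2.imwrite('pics/t6full.png',im)
cv2.imwrite('pics/t6.png',cv2.resize(im[130:270,220:460],None,fx=3.3,fy=3.3))"
```

```text
t 10.2 pos [423.2 211.7 113.3] cf [-209.4  355.3] trans m [-0.0794 -0.2853  0.0124] yaw 0.02 F [ 0.8  0.2 -0.1] w 0.0
```

View pics/t6.png

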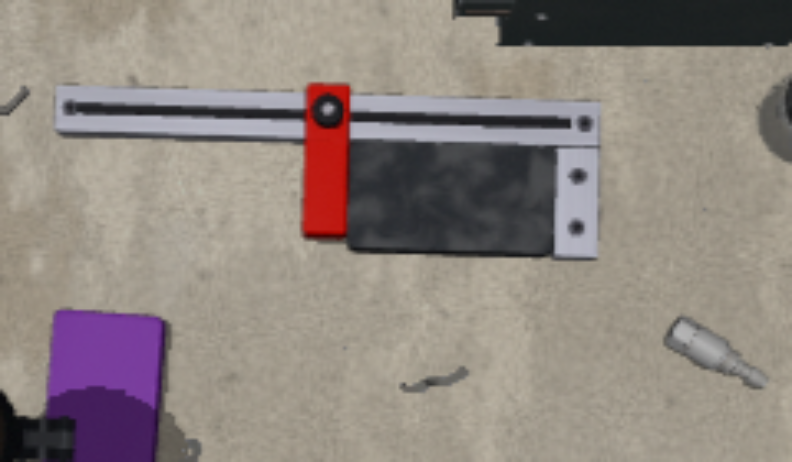

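Run:
```python
from h import *
im=cv2.imread("pics/t6full.png"); hsv=cv2.cvtColor(im,cv2.COLOR_BGR2HSV)
g=np.zeros(im.shape[:2],np.uint8); g[174:212,326:389]=255
m=cv2.inRange(cv2.cvtColor(im,cv2.COLOR_BGR2GRAY),0,90)&g
b=max(cv2.findContours(m,0,1)[0],key=cv2.contourArea)
bp=cv2.boxPoints(cv2.minAreaRect(b)); print(bp.round(1))
w=cast("top",bp,27); q=(w[:,:2]-C)@RC; print(q.round(1),q.mean(0))
red=cv2.inRange(hsv,(0,150,80),(8,255,255))|cv2.inRange(hsv,(172,150,80),(180,255,255)); red[:,:300]=0;red[:,345:]=0; red[:140]=0; red[215:]=0
b=max(cv2.findContours(red,0,1)[0],key=cv2.contourArea)
q=(cast("top",cv2.boxPoints(cv2.minAreaRect(b)),34)[:,:2]-C)@RC; print("red",q.round(1))
# front edge angle
f=[]
gr=cv2.cvtColor(im,cv2.COLOR_BGR2GRAY)
for u in range(332,382):
    col=cv2.GaussianBlur(gr,(3,3),0)[195:220,u].astype(float); f.append([u,195+np.argmax(np.diff(col))+.5])
d,p=line((cast("top",f,10)[:,:2]-C)@RC); print("front edge",d,p,np.arctan2(-d[0],d[1]))
a=cv2.imread("pics/top0.png")
for n,(x0,x1,y0,y1) in dict(jar=(445,500,140,190),coup=(415,460,220,255),tan=(135,195,245,290)).items():
    print(n,cv2.absdiff(a,im)[y0:y1,x0:x1].mean())
```

```text
[[326. 174.]
 [388. 174.]
 [388. 208.]
 [326. 208.]]
[[ -6.3 140.4]
 [ -2.4   2.4]
 [-78.4   0.9]
 [-82.2 138.4]] [-42.33218535  70.50243933]
red [[ 34.1 172.5]
 [ 34.9 143.8]
 [-65.3 141.1]
 [-66.1 169.7]]
front edge [7.934967e-05 1.000000e+00] [-76.31764   63.792152] -7.934967e-05
jar 5.148484848484848
coup 5.927195767195768
tan 53.65962962962963
```

Call:
send_rows(translation=[[0,-0.04,0],[0,-0.08,0],[0,-0.12,0],[0,-0.16,0],[0.02,-0.2,0],[0.03,-0.24,0],[0.04,-0.28,0],[0.04,-0.285,0],[0.04,-0.285,0]], yaw=[0,0,0,0,0,0,0,0,0], fingers=[200,150,100,100,100,100,100,100,100])

```text
clock: 11.15
position: [376.5, -74.5, 112.8]
ee_rot: [0.015, 1.0, 0.001, -0.003]
contact_force: [0.2, 0.3, -0.4]
gripper_width: 51.7
```

```bash
python3 -c "
from h import *
go(-130,70,8)
im=get_image('top');cv2.imwrite('pics/t7.png',im)"
```

```text
t 11.15 pos [376.5 -74.5 112.8] cf [-249.1   68. ] trans m [-0.1198  0.0025  0.1041] yaw -0.29 F [ 0.2  0.3 -0.4] w 51.7
```

View pics/t7.png

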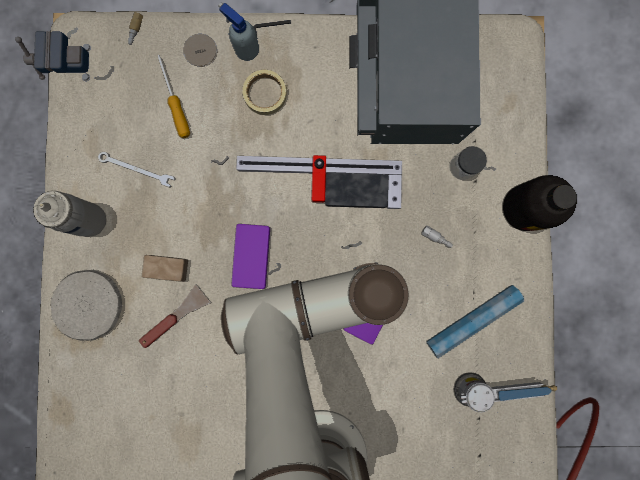

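Call:
send_rows(translation=[[-0.04,0.002,0],[-0.08,0.002,0.01],[-0.115,0.002,0.04],[-0.12,0.002,0.08],[-0.12,0.002,0.1],[-0.12,0.002,0.104],[-0.135,0.002,0.104],[-0.148,0.002,0.104],[-0.155,0.002,0.104],[-0.16,0.002,0.104],[-0.163,0.002,0.104],[-0.164,0.002,0.104]], yaw=[-0.3,-0.3,-0.3,-0.3,-0.3,-0.3,-0.3,-0.3,-0.3,-0.3,-0.3,-0.3], fingers=[100,100,100,100,100,100,100,100,100,100,100,100])

```text
clock: 12.4
position: [538.7, -76.0, 7.9]
ee_rot: [0.012, 1.0, 0.001, -0.005]
contact_force: [-3.9, 1.1, 3.0]
gripper_width: 51.9
```

```bash
python3 -c "
from h import *
go(-87,70,8)"
```

```text
t 12.4 pos [538.7 -76.    7.9] cf [-86.9  70.5] trans m [ 0.0001 -0.0005 -0.0001] yaw 0.07 F [-3.9  1.1  3. ] w 51.9
```

Contact at −86.9 mm, the same as the first pressing: the block is on the rail. One more firm millimetre, then back off.

Call:
send_rows(translation=[[-0.001,0,0],[-0.002,0,0],[-0.002,0,0],[0.02,0,0],[0.05,0,0],[0.06,0,-0.04],[0.08,0,-0.08],[0.12,0,-0.12],[0.16,0,-0.15],[0.16,0,-0.15]], yaw=[0,0,0,0,0,0,0,0,0,0], fingers=[100,100,100,100,100,100,100,100,100,100])

```text
clock: 13.4
position: [379.3, -72.5, 163.1]
ee_rot: [0.011, 1.0, 0.002, -0.0]
contact_force: [0.9, 1.0, -0.0]
gripper_width: 51.9
```

Run:
```python
from h import *
go(-240,70,150)
im=get_image('top');a=cv2.imread("pics/top0.png"); b=cv2.imread("pics/t6full.png")
for n,(x0,x1,y0,y1) in dict(jar=(445,500,140,190),coup=(415,460,220,255),tan=(135,195,245,290)).items():
    print(n,cv2.absdiff(a,im)[y0:y1,x0:x1].mean())
print("blk vs t6",cv2.absdiff(b,im)[150:212,300:405].mean())
cv2.imwrite('pics/t8.png',cv2.resize(im[130:270,220:460],None,fx=3.3,fy=3.3))
```

```text
t 13.4 pos [379.3 -72.5 163.1] cf [-246.4   70.1] trans m [-0.0064 -0.0002  0.0131] yaw 0.12 F [ 0.9  1.  -0. ] w 51.9
jar 1.2426666666666666
coup 1.2279365079365079
tan 1.1833333333333333
blk vs t6 3.767537122375832
```

View pics/t8.png

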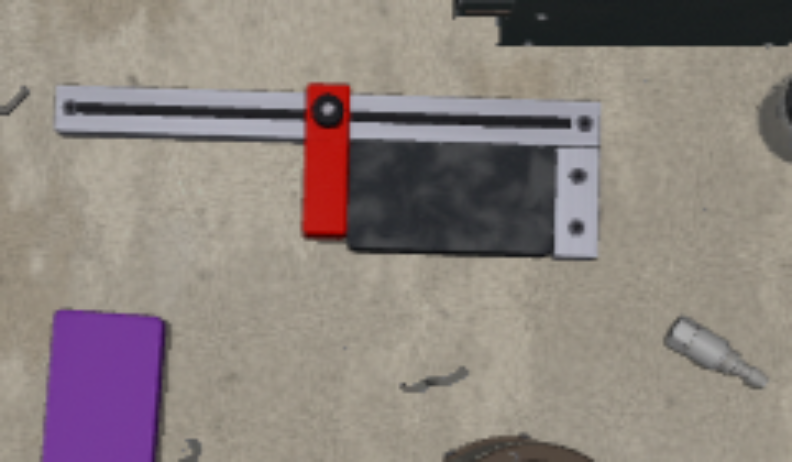

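The block sits flush along the long rail, against the short rail at crop pixel (555,200) and against the red stop at (348,195). The arm is clear.

```bash
python3 -c "
from bench import *
print(job_done())"
```

```text
the job is handed in; nothing more can be done
None
```

I pushed the rubber block against the long rail with two fingertips. With the gripper shut, I then drove the red stop along the rail, which slid the block to the short rail. The stop halted there at about 9 N. Last I pressed the block's long side once more and backed off. The job was handed in at about 13.5 s of the 42 s allowed.

**What the last checks showed**
- **Square and flush:** in the top picture after the stop was pushed home, the block's front edge was in line with the rail to under 0.001 rad. In the final picture no gaps show at either rail or at the stop. The second pressing met the block at −86.9 mm, against −86.7 mm the first time.
- **Stop travel:** not measured directly. The fingers' end position puts the stop's outer face at about 170 mm, which means a travel of about 0.130.
- **Bystanders:** jar, coupler and tan block match the first picture, and the arm finished clear of everything.

**Checks that failed or disagreed**
- The automatic outline of the finished block failed because its mask filled the search window, so I did not use the centre it gave.
- The outline of the red stop put its inner face at 141–144 mm rather than 140, within the calibration error. At the far end of that range the travel would be right at the 0.126 limit.
- The front edge read −76 mm against an expected −74 mm, also within the calibration error.

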